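# Press the tea scoop home in its collar

### The arm

A 6-joint arm with a two-finger parallel gripper is mounted at the origin on the work surface. World frame = base frame: x ahead of the robot, y to its left, z up, the work surface at z = 0. Lengths are in mm, angles in degrees, forces in N, time in s.
With the tool pointing down it reaches from about 350 to 850 mm from the base axis. Payload 8.1 kg.
Tool frame: the origin (TCP) lies on the centre line of the jaws, within the pads' length; the fingertips stand 8 mm ahead of it and the grasp point (between the pads) lies 11 mm behind it; x points along the fingers, z is the direction in which the jaws open and shut, and the axes are right-handed (so a half turn about x gives the same grasp; the last joint's range is limited). The gripper opens to 85 mm and grips with 20 to 120 N. Pads are 22 mm wide; open, the fingers measure 114 mm over their backs; the gripper's body (76 mm by 85 mm) begins 54 mm behind the grasp point. The pads swing forward as they close: fully open they stand 13 mm farther back than shut.
Start: joints at [-74.106, 7.471, 85.268, -0, 87.261, -4.893], TCP at [212.956, -560.941, 239.292] pointing down, gripper open.
Joint ranges: [-169.43, 169.43], [-51.17, 129.36], [1.28, 143.12], [-76.62, 256.62], [0, 156.53], [-152.29, 152.29]. Speed limits (degrees/s): [136.94, 136.94, 159.86, 180, 180, 180].

### API

Orientations are given as [roll, pitch, yaw] about the fixed x, y, z axes, in that order (R = Rz(yaw) Ry(pitch) Rx(roll)).
In Python, from bench import r, vision, order gives the robot as it stands. The module is installed in compiled form; this text tells all that it offers.
- The arm moves only by the shell command python3 -m jog 'ROWS' [FORCE]. ROWS is JSON, a list of rows, each a list of 3 entries, a list of its own where there are three numbers: the shift along the world's x, y, z in m, then the turn, a rotation vector about the world's x, y, z in rad, then the opening, from -1 (shut) to 1 (fully open). A call has 1 to 5 rows; each row is the pose to reach, as a shift and turn from the pose commanded when the call began; what a row does not reach only later rows make up. A row lasts 1/12 s, in which the tool goes at most 41.7 mm and 7.16 degrees, less where a joint would pass 70% of its speed; a pose out of reach is approached as far as the arm can. A call with a gripper value outside its range is refused whole. The fingers move at their own pace and stop on an object; FORCE is the grip in N (left out, the last holds). Time passes only in rows, so rows that repeat a pose let the fingers close. It gives the time, the measured TCP pose, the force and the opening at its end, in the units of the state.
- r.sense(): the state, without advancing time (a new reading comes with each control period).
- vision.snapshot(name): name is "scene" or "top"; returns the picture (384x512x3 uint8, red, green, blue); there is no depth.
- vision.camera_model(name): a dict with "fov_y" (degrees; the focal length in pixels is half the picture's height over the tangent of half this angle, whatever the lens; pixels are square), "cx", "cy" (the principal point, pixels), "world_to_cam" (4x4, takes a point from world to camera coordinates). Camera axes: x right, y down, z forward; pixel columns grow to the right and rows downward; lengths in mm; the calibration is good to about 2 mm. A picture is of the moment at which its call begins. camera_model takes no time and is no camera call.
- order.hand_in(): hands the job in, once; it reports no verdict.
The state is a dict: "time": time; "joint_pos": joint angles; "qd": joint speeds; "joint_efforts": joint torques, N m; "tool_pos": TCP position; "tcp_rot": TCP orientation; "ft_force": force on the tool from outside, world axes, zero at the start; "wrist_torque": the same for the moment, N m; "finger_gap": finger opening in mm.
Only numpy, scipy, OpenCV 4.12 (cv2) and the standard library are available. Lean on these libraries where they do the work, as an engineer would, in place of code of your own. Each camera call takes 0.05 s, during which the arm holds its last target.

### The job

The tea scoop was left in the spoon pot: put it away in its holder, handle first down through the steel collar, and press it home so that its thick ferrule is gripped between the sprung pads and the head sits flat on the rim; then let go. Feel your way in: the last few millimetres take a firm push of some 15 to 20 newtons, but do not force it or slam it. Leave the pot standing in its place and the tea tin and the mug alone.

Things in the scene. Friction and masses are not known exactly. Their poses are not given: they have to be found in the camera images.
- scoop: Tea scoop: sheet-steel trough (head) on a straight round handle 20 mm in diameter; butt to head 125 mm; 0.15 to 0.23 kg. Origin at the centre of the butt (free end, edge bevelled 1.4 mm), z up the handle to the head. From 103.5 to 108 mm up it tapers out to a steel ferrule 24.5 mm in diameter that runs up to the head. It starts handle down in the spoon pot, leaning up to 15 degrees any way, at any yaw.
- scoop_seat (a point): Centre of the underside of the scoop's flat back plate, where the head begins, 125 mm up the handle axis from the butt. The plate is 40 mm (x) by 44 mm (y), square to the handle and wider than the collar. Axes as the scoop's.
- scoop_grip (a point): Middle of the head, 155 mm up the handle axis from the butt. Two flat cheeks, outer faces at y = -22 and +22 mm, run from 125 to 169 mm up and higher: grasp 44 mm wide across them along y, fingers coming down the scoop's axis from its mouth. The trough's floor at x = +20 mm reaches 189 mm; the side x = -20 mm is open. Axes as the scoop's.
- holder: Scoop holder, screwed to the counter: steel foot plate 110 by 80 mm, 8 mm thick, a flat post, and on its arm an upright round steel collar with a small spring barrel on either side (holder's +y and -y, to 31 mm from the axis). Origin on the counter under the collar's axis, z up; the post is 56 mm from it towards the holder's -x. Nothing on it is higher than the collar's top.
- collar_mouth (a point): Centre of the collar's top rim, 155 mm up, z up. Bore 26 mm, sharp-edged, 30 mm deep, open below; outside 36 mm. Half way down two sprung pads, at the holder's +y and -y, leave 20.4 mm between them. The handle passes freely; the ferrule's taper meets them 5 to 7 mm before home and needs a push of 12 to 22 N to wedge between; let go before that, it rises again. Home: scoop_seat meets this point.
- pot: Brown stoneware spoon pot, loose, 0.8 kg, 85 mm high: a tube of 44 mm outside and 36 mm inside diameter on a round foot 76 mm wide. Origin at the centre of its underside, z up; inner floor 16 mm above the counter.
- pot_rim (a point): Centre of the spoon pot's mouth, 85 mm above the pot's underside, z up.
- tin: Closed steel tea tin, 75 mm diameter, 94 mm high, loose, a bystander. Origin at the centre of its underside.
- mug: Terracotta-coloured mug, 76 mm diameter, 88 mm high, handle to its +y, loose, a bystander. Origin at the centre of its underside.
Mind the look-alikes: they are no part of the job. What is shaped like the scoop but green or orange is not meant.

How it is judged (in metres and radians):
On the way, in this order (a step that is already met when the one before it is completed fails the run):
1. the scoop is lifted clear of the spoon pot (z of scoop in the frame of pot_rim above 0.01 m), for 0.1 s.
2. the handle has entered the collar (z of scoop in the frame of collar_mouth below -0.02 m and horizontal distance between scoop_seat and collar_mouth below 0.02 m and horizontal distance between scoop and collar_mouth below 0.006 m), for 0.1 s.
At the end, for the whole second after the job is handed in: The scoop hangs released and at rest in the collar, pressed home: back plate within 2 mm of the rim, its centre within 4 mm of the collar's axis, handle within 0.06 rad of vertical; the spoon pot stands upright (within 0.1 rad) (z of scoop_seat in the frame of collar_mouth below 0.002 m and horizontal distance between scoop_seat and collar_mouth below 0.004 m and angle between scoop's own z axis and vertical below 0.06 rad and linear speed of scoop below 0.02 m/s and angle between pot's own z axis and vertical below 0.1 rad); the robot touches nothing.
It fails at once if the scoop and the holder's foot, post or collar (not its pads) press on each other with more than 60 N (contact force between scoop and holder above 60 N).
It fails at once if the spoon pot is shifted by more than 40 mm or tipped by more than 0.35 rad (distance of pot from where it was at the start of the episode above 0.04 m or angle between pot's own z axis and vertical above 0.35 rad).
It fails at once if the tea tin or the mug is moved by more than 25 mm (distance of any of tin, mug from where it was at the start of the episode above 0.025 m).
It also fails if it takes over 59 s, if anything falls off the work surface, if the arm or the gripper's body presses on something with over 40 N, if the wrist force passes 120 N, or if a joint passes its speed limit or range.

## Working session

There is one attempt and no reset: what is moved stays moved. The work goes in short steps, Python scripts to look and compute and a shell command to move; the robot and the scene stay as the last step left them, time stands still between calls to the robot, and variables do not carry over. Pictures are saved under pics/ and viewed, and the job is handed in when it is done.

```bash
mkdir -p pics; ls
python3 - <<'E'
from bench import r,vision
import cv2,numpy as np
for n in ("scene","top"):
    im=vision.snapshot(n); cv2.imwrite(f"pics/{n}0.png",im[...,::-1])
    m=vision.camera_model(n); print(n,m)
print(r.sense())
E
```

```text
pics
scene {'fov_y': 52.005128363859406, 'cx': 254.34663245725298, 'cy': 190.192953102068, 'world_to_cam': array([[-5.68881769e-01,  8.22392531e-01, -6.63765176e-03,
         3.38100034e+02],
       [ 5.85935818e-01,  3.99625319e-01, -7.04967249e-01,
        -2.26651590e+02],
       [-5.77107226e-01, -4.04932254e-01, -7.09208798e-01,
         1.27931865e+03],
       [ 0.00000000e+00,  0.00000000e+00,  0.00000000e+00,
         1.00000000e+00]])}
top {'fov_y': 48.35668408408401, 'cx': 260.0347214660358, 'cy': 190.1978268582959, 'world_to_cam': array([[ 1.09291447e-02, -9.99674233e-01,  2.30647477e-02,
        -5.76570751e+01],
       [-9.83469110e-01, -1.49156138e-02, -1.80460618e-01,
         6.09421478e+02],
       [ 1.80745855e-01, -2.07111867e-02, -9.83311742e-01,
         1.11819475e+03],
       [ 0.00000000e+00,  0.00000000e+00,  0.00000000e+00,
         1.00000000e+00]])}
{'time': 0.1, 'joint_pos': array([-7.41067571e+01,  7.51237416e+00,  8.53218393e+01,  7.59166142e-04,
        8.72610115e+01, -4.89313497e+00]), 'qd': array([-0.15808232, -0.1629394 , -0.19025321, -0.07632701, -0.0503765 ,
        0.09516633]), 'joint_efforts': array([ 1.42979279e-03, -5.70954537e+01, -5.01940084e+01, -2.57657875e-04,
        8.24269286e-03,  4.55265479e-05]), 'tool_pos': array([ 212.82651914, -560.48407637,  238.34420858]), 'tcp_rot': array([174.65065134,  89.90477206, 105.43699233]), 'ft_force': array([-0.49712449,  0.14230068,  0.24594531]), 'wrist_torque': array([ 0.00543719, -0.01924726,  0.02260249]), 'finger_gap': 85.25009019305551}
```

View pics/scene0.png

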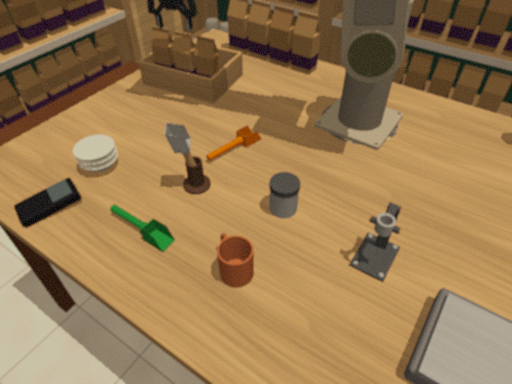

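View pics/top0.png

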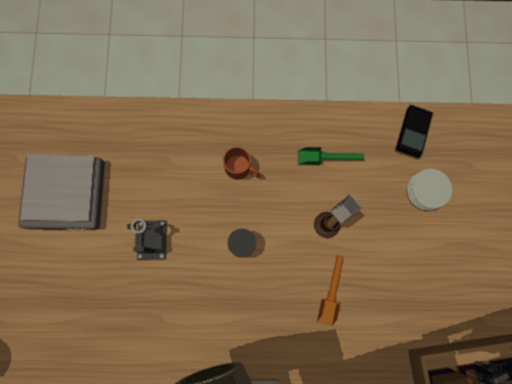

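Candidates that could be the scoop are the grey one in the brown pot (scene ~(182,145), top ~(343,210)), the green one lying down (scene (145,228), top (330,157)) and the orange one lying down (scene (235,145), top (332,292)). I choose the grey steel one in the pot. The collar is at scene ~(385,222), top ~(138,227). Next, close crops to check.

Run:
```python
import cv2,numpy as np
s=cv2.imread("pics/scene0.png");t=cv2.imread("pics/top0.png")
def c(im,x,y,w,h,k): return cv2.resize(im[y:y+h,x:x+w],None,fx=k,fy=k,interpolation=cv2.INTER_CUBIC)
a=np.hstack([c(s,150,112,80,90,5)[:450,:400],c(t,300,180,80,90,5)])
cv2.imwrite("pics/crop_scoop.png",a)
a=np.hstack([c(s,345,195,80,90,5),c(t,110,195,80,90,5)])
cv2.imwrite("pics/crop_holder.png",a)
```

```text
(no output)
```

View pics/crop_scoop.png

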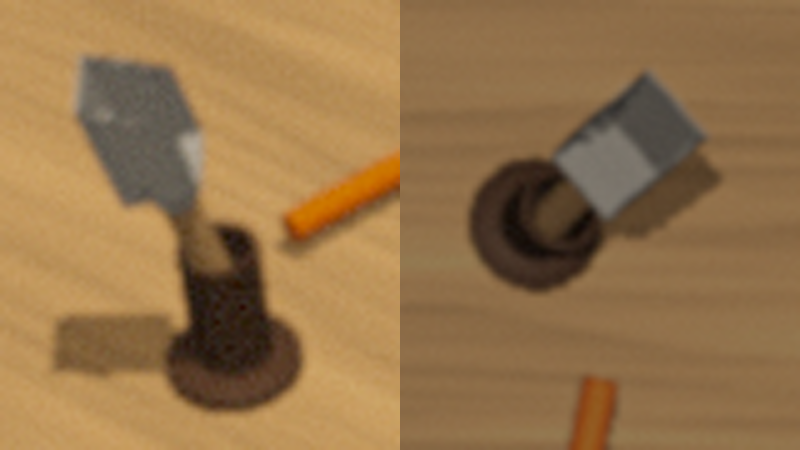

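View pics/crop_holder.png

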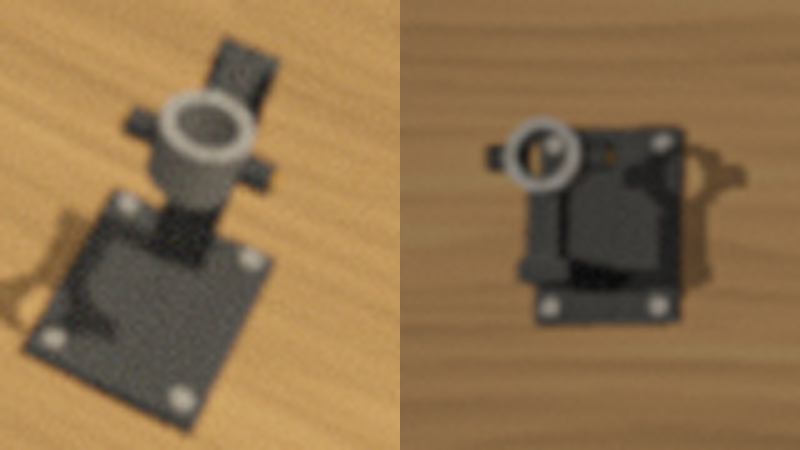

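```bash
cat > h.py <<'E'
import numpy as np, cv2
from bench import vision
class Cam:
    def __init__(s,n):
        m=vision.camera_model(n); s.T=np.array(m["world_to_cam"]); s.cx,s.cy=m["cx"],m["cy"]
        s.f=192/np.tan(np.radians(m["fov_y"]/2)); s.R=s.T[:3,:3]; s.C=-s.R.T@s.T[:3,3]
    def ray(s,p): 
        d=s.R.T@np.array([(p[0]-s.cx)/s.f,(p[1]-s.cy)/s.f,1]); return d/np.linalg.norm(d)
    def plane(s,p,z): d=s.ray(p); return s.C+d*(z-s.C[2])/d[2]
    def proj(s,X): c=s.R@np.array(X)+s.T[:3,3]; return np.array([s.cx+s.f*c[0]/c[2],s.cy+s.f*c[1]/c[2]])
S=Cam("scene");T=Cam("top")
def tri(ps,pt):
    a,b=S.ray(ps),T.ray(pt); A=np.c_[a,-b]; k=np.linalg.lstsq(A,T.C-S.C,rcond=None)[0]
    P,Q=S.C+k[0]*a,T.C+k[1]*b; return (P+Q)/2,np.linalg.norm(P-Q)
E
python3 - <<'E'
from h import *
print(S.C,T.C,S.f,T.f)
s=cv2.imread("pics/scene0.png");t=cv2.imread("pics/top0.png")
def c(im,x,y,w,h,k,n):
    o=cv2.resize(im[y:y+h,x:x+w],None,fx=k,fy=k,interpolation=cv2.INTER_CUBIC)
    for i in range(0,w,10): cv2.putText(o,str(x+i),(i*k,10),0,.35,(0,0,255)); cv2.line(o,(i*k,0),(i*k,h*k),(0,0,255) ,1) if 0 else cv2.line(o,(i*k,12),(i*k,18),(0,0,255),1)
    for i in range(0,h,10): cv2.putText(o,str(y+i),(0,i*k+4),0,.35,(0,0,255)); cv2.line(o,(24,i*k),(30,i*k),(0,0,255),1)
    cv2.imwrite(n,o)
c(s,158,118,56,42,14,"pics/z_s.png");c(t,310,190,56,50,12,"pics/z_t.png")
E
```

```text
[1063.44626868  330.56215632  749.76628677] [ 397.86827547  -25.38925667 1210.84045009] 393.6136276871255 427.6516467840202
```

View pics/z_s.png

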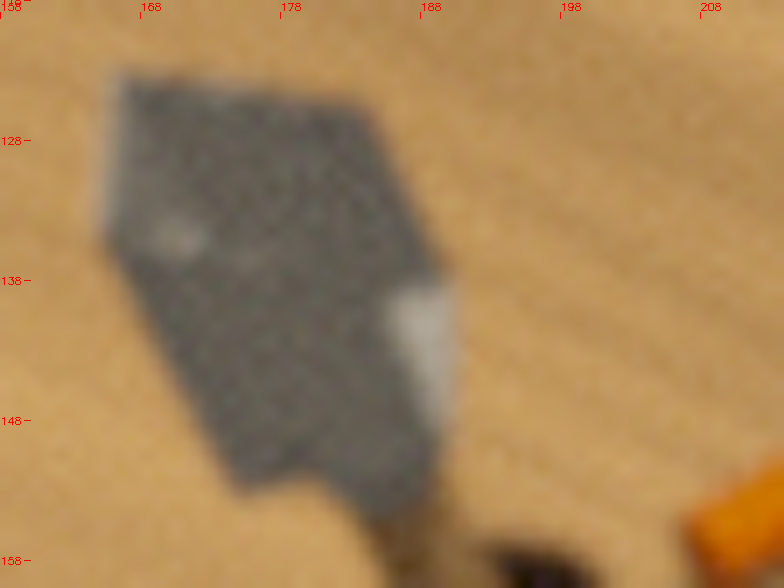

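View pics/z_t.png

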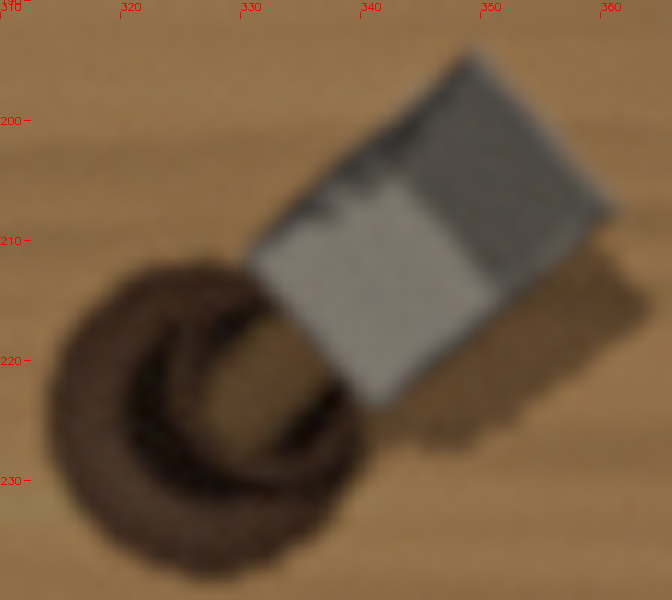

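Top crop: back plate is the light square (330.5,212)-(342,204)-(351.5,215)-(341,223.5), and the floor's upper edge runs (349.5,194)-(361,207). So scoop +x points up-right, along the lean, and the open side faces the pot. In the scene, the floor's top edge is (166,124)-(165.5,134) and the plate's open edge is (190,138)-(189,149). I'll triangulate these.

```bash
python3 - <<'E'
from h import *
np.set_printoptions(precision=1,suppress=True)
P={'top-y':((166.3,123.5),(361.2,207.3)),'top+y':((165.5,134.5),(349.4,194)),'pl+x+y':((174.5,152.7),(342,204)),'pl-x+y':((189,149.5),(330.3,212)),'pl-x-y':((190.3,138),(341,223.8))}
L={'top-y':(20,-22,189),'top+y':(20,22,189),'pl+x+y':(20,22,126),'pl-x+y':(-20,22,127),'pl-x-y':(-20,-22,127)}
W=[];Q=[]
for k,(a,b) in P.items():
    X,e=tri(a,b); print(k,X,'gap',round(e,1)); W.append(X);Q.append(L[k])
W=np.array(W);Q=np.array(Q,float)
# Kabsch
from scipy.spatial.transform import Rotation as Rn
R,rs=Rn.align_vectors(W-W.mean(0),Q-Q.mean(0)); t=W.mean(0)-R.apply(Q.mean(0))
print('butt',t,'resid',np.linalg.norm(R.apply(Q)+t-W,axis=1)); print(R.as_matrix()); 
z=R.as_matrix()[:,2]; print('lean',np.degrees(np.arccos(z[2])),'dir',np.degrees(np.arctan2(z[1],z[0])))
print('grip',t+155*z)
np.savez('pose.npz',R=R.as_matrix(),t=t)
for l in Q: X=R.apply(l)+t; print(l,S.proj(X),T.proj(X))
# pot
im=cv2.imread("pics/top0.png")
hsv=cv2.cvtColor(im,cv2.COLOR_BGR2HSV)
print(im[230,318],hsv[230,318])
for a in [(314,224),(328,238.2),(324.5,211.8)]: print(T.plane(a,6))
# holder ring
g=cv2.cvtColor(im,cv2.COLOR_BGR2GRAY)
E
python3 - <<'E'
import cv2
s=cv2.imread("pics/scene0.png");t=cv2.imread("pics/top0.png")
def c(im,x,y,w,h,k,n):
    o=cv2.resize(im[y:y+h,x:x+w],None,fx=k,fy=k,interpolation=cv2.INTER_CUBIC)
    for i in range(0,w,5): cv2.putText(o,str(x+i),(i*k,10),0,.35,(0,0,255)); cv2.line(o,(i*k,12),(i*k,18),(0,0,255),1)
    for i in range(0,h,5): cv2.putText(o,str(y+i),(0,i*k+4),0,.35,(0,0,255)); cv2.line(o,(24,i*k),(30,i*k),(0,0,255),1)
    cv2.imwrite(n,o)
c(s,364,200,44,40,14,"pics/zh_s.png");c(t,122,212,40,30,16,"pics/zh_t.png")
E
```

```text
top-y [ 545.7 -290.3  194.6] gap 2.4
top+y [ 577.8 -262.6  193.8] gap 2.8
pl+x+y [ 563.5 -258.7  130.8] gap 0.2
pl-x+y [ 541.9 -227.4  140.4] gap 2.2
pl-x-y [ 510.9 -251.6  145.5] gap 0.8
butt [ 509.9 -242.8   15. ] resid [2.6 2.3 2.4 1.5 3.2]
[[ 0.6  0.8  0.2]
 [-0.8  0.6 -0.1]
 [-0.2 -0.1  1. ]]
lean 13.540210597814164 dir -24.76106758822069
grip [ 542.9 -258.   165.6]
[ 20. -22. 189.] [165.9 122.3] [361.1 208. ]
[ 20.  22. 189.] [164.3 135.1] [349.2 194. ]
[ 20.  22. 126.] [174.2 153.3] [341.5 203.2]
[-20.  22. 127.] [189.7 150. ] [330.1 211.5]
[-20. -22. 127.] [190.5 137.4] [341.4 225. ]
[38 48 69] [ 10 115  69]
[ 524.3 -204.7    6. ]
[ 484.7 -243.8    6. ]
[ 559.6 -235.1    6. ]
```

View pics/zh_s.png

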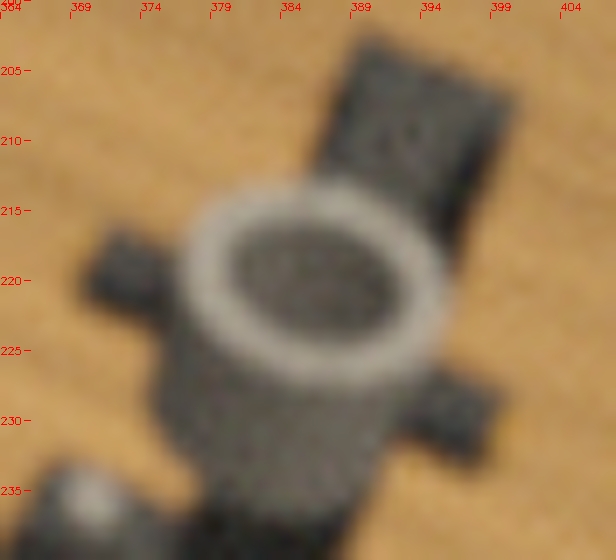

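View pics/zh_t.png

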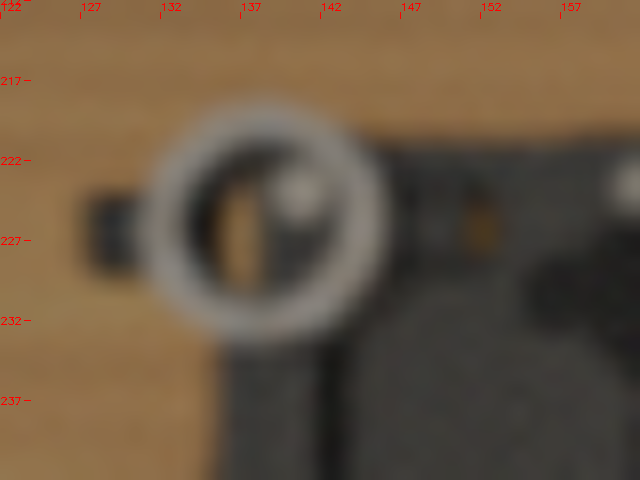

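Run:
```python
from h import *
np.set_printoptions(precision=2,suppress=True)
def ring(fn,x,y,w,h,k,thr):
    im=cv2.imread(fn)[y:y+h,x:x+w]
    o=cv2.resize(im,None,fx=k,fy=k,interpolation=cv2.INTER_CUBIC)
    hsv=cv2.cvtColor(o,cv2.COLOR_BGR2HSV)
    m=((hsv[...,1]<85)&(hsv[...,2]>thr)).astype(np.uint8)
    n,l,st,c=cv2.connectedComponentsWithStats(m); b=1+np.argmax(st[1:,4]); m=(l==b).astype(np.uint8)
    cs,_=cv2.findContours(m,cv2.RETR_EXTERNAL,cv2.CHAIN_APPROX_NONE)
    e=cv2.fitEllipse(cv2.convexHull(max(cs,key=len)))
    cv2.imwrite('pics/m_'+fn[5:],m*255)
    return (np.array(e[0])+.5)/k-.5+[x,y],np.array(e[1])/k,e[2]
for thr in (110,120,130):
    cs=ring('pics/scene0.png',364,200,44,40,10,thr); ct=ring('pics/top0.png',122,212,40,30,10,thr)
    print(thr,cs,ct,tri(cs[0],ct[0]),S.plane(cs[0],155),T.plane(ct[0],155))
```

```text
110 (array([386.24, 219.9 ]), array([15.35, 20.54]), 109.82195281982422) (array([137.59, 225.28]), array([14.59, 15.97]), 50.99122619628906) (array([499.75, 252.97, 153.84]), np.float64(0.6513842900804327)) [500.67 253.41 155.  ] [499.75 252.35 155.  ]
120 (array([386.2, 219.8]), array([14.84, 20.23]), 109.64647674560547) (array([137.47, 225.22]), array([14.28, 15.86]), 44.717525482177734) (array([499.89, 253.  , 154.3 ]), np.float64(0.33226038819652487)) [500.46 253.24 155.  ] [499.87 252.65 155.  ]
130 (array([386.18, 219.76]), array([14.35, 20.02]), 109.90789794921875) (array([136.75, 221.1 ]), array([ 6.19, 11.96]), 74.0839614868164) (array([508.86, 253.56, 163.49]), np.float64(1.5988585586444666)) [500.39 253.17 155.  ] [510.02 255.04 155.  ]
```

```bash
cat >> h.py <<'E'
from scipy.spatial.transform import Rotation as Rn
from bench import r
np.set_printoptions(precision=4,suppress=True)
def tool():
    s=r.sense(); return np.array(s['tool_pos']),Rn.from_euler('xyz',s['tcp_rot'],degrees=True),s
def delta(pos,Rm):
    """mm, matrix -> shift m, rotvec rad from current measured pose"""
    p,R,s=tool(); return (pos-p)/1000,(Rn.from_matrix(Rm)*R.inv()).as_rotvec()
E
python3 - <<'E'
from h import *
P={'top-y':((166.3,123.5),(361.2,207.3)),'top+y':((165.5,134.5),(349.4,194)),'pl+x+y':((174.5,152.7),(342,204)),'pl-x+y':((189,149.5),(330.3,212)),'pl-x-y':((190.3,138),(341,223.8))}
Q=np.array([(20,-22,189),(20,22,189),(20,22,126),(-20,22,127),(-20,-22,127)],float)
W=np.array([tri(np.array(a)-.5,np.array(b)-.5)[0] for a,b in P.values()])
R,_=Rn.align_vectors(W-W.mean(0),Q-Q.mean(0)); t=W.mean(0)-R.apply(Q.mean(0)); M=R.as_matrix()
print('butt',t,'grip',t+155*M[:,2],'\n',M,np.linalg.norm(R.apply(Q)+t-W,axis=1))
for z in(2,8): print('pot',[T.plane(np.array(a)-.5,z) for a in [(314,224),(328,238.2),(324.5,211.8)]])
np.savez('pose.npz',R=M,t=t)
p,Rt,s=tool(); print('tool',Rt.as_matrix(),p)
for sg in (1,-1):
    x=-M[:,2]; z=sg*M[:,1]; y=np.cross(z,x); G=np.c_[x,y,z]
    for h in (144,144+90):
        d,v=delta(t+h*M[:,2],G); print(sg,h,'shift',d,'turn',v,np.degrees(np.linalg.norm(v)))
E
```

```text
butt [ 511.3135 -241.3609   17.6956] grip [ 544.2171 -256.8255  168.3714] 
 [[ 0.5826  0.7846  0.2123]
 [-0.7857  0.6105 -0.0998]
 [-0.2079 -0.1087  0.9721]] [2.7413 2.2368 2.4595 1.5462 3.2623]
pot [array([ 526.1419, -203.8958,    2.    ]), array([ 486.4159, -243.1315,    2.    ]), array([ 561.5122, -234.4149,    2.    ])]
pot [array([ 525.5052, -203.0098,    8.    ]), array([ 485.9764, -242.0508,    8.    ]), array([ 560.7   , -233.3775,    8.    ])]
tool [[-0.0004  0.9349  0.3549]
 [ 0.0016  0.3549 -0.9349]
 [-1.      0.0002 -0.0017]] [ 212.8265 -560.4841  238.3442]
1 144 shift [ 0.3291  0.3048 -0.0807] turn [0.2681 0.0534 1.8478] 107.02426108077766
1 234 shift [0.3482 0.2958 0.0068] turn [0.2681 0.0534 1.8478] 107.02426108077766
-1 144 shift [ 0.3291  0.3048 -0.0807] turn [-0.0527  0.2492 -1.2773] 74.62525762336216
-1 234 shift [0.3482 0.2958 0.0068] turn [-0.0527  0.2492 -1.2773] 74.62525762336216
```

```bash
python3 -m jog '[[[0.018,0.015,0.015],[0.013,0.003,0.092],1],[[0.036,0.03,0.03],[0.027,0.005,0.185],1],[[0.054,0.045,0.045],[0.04,0.008,0.277],1],[[0.072,0.06,0.06],[0.054,0.011,0.37],1],[[0.09,0.075,0.07],[0.067,0.013,0.462],1]]'
python3 -m jog '[[[0.018,0.015,0.0],[0.013,0.003,0.092],1],[[0.036,0.03,0.0],[0.027,0.005,0.185],1],[[0.054,0.045,0.0],[0.04,0.008,0.277],1],[[0.072,0.06,0.0],[0.054,0.011,0.37],1],[[0.09,0.075,0.0],[0.067,0.013,0.462],1]]'
python3 -m jog '[[[0.018,0.015,0.0],[0.013,0.003,0.092],1],[[0.036,0.03,0.0],[0.027,0.005,0.185],1],[[0.054,0.045,0.0],[0.04,0.008,0.277],1],[[0.072,0.06,0.0],[0.054,0.011,0.37],1],[[0.09,0.075,0.0],[0.067,0.013,0.462],1]]'
python3 - <<'E'
from h import *
d=np.load('pose.npz');M,t=d['R'],d['t']
x=-M[:,2]; z=M[:,1]; G=np.c_[x,np.cross(z,x),z]
print(r.sense()['joint_pos'])
for h in (144,244): print(delta(t+h*M[:,2],G))
E
```

```text
time: 0.52
tool_pos: [303.7, -485.4, 310.5]
tcp_rot: [156.8, 86.1, 114.3]
ft_force: [0.6, -1.0, 0.8]
finger_gap: 85.3
time: 0.93
tool_pos: [393.6, -410.0, 308.8]
tcp_rot: [143.6, 82.4, 127.6]
ft_force: [0.4, -0.5, -0.3]
finger_gap: 85.6
time: 1.35
tool_pos: [483.6, -335.0, 308.7]
tcp_rot: [130.2, 79.1, 140.9]
ft_force: [0.2, 0.9, 1.0]
finger_gap: 85.4
[-39.6386  15.2358  69.9779  -0.1149 105.6913 -50.3703]
(array([ 0.0583,  0.0793, -0.151 ]), array([0.0646, 0.0144, 0.4577]))
(array([ 0.0795,  0.0693, -0.0538]), array([0.0646, 0.0144, 0.4577]))
```

```bash
python3 -m jog '[[[0.016,0.014,0.0],[0.013,0.003,0.092],1],[[0.032,0.028,-0.01],[0.026,0.006,0.184],1],[[0.048,0.042,-0.024],[0.039,0.009,0.275],1],[[0.064,0.056,-0.04],[0.052,0.0115,0.367],1],[[0.08,0.0695,-0.054],[0.065,0.0145,0.458],1]]'
python3 - <<'E'
from h import *
d=np.load('pose.npz');M,t=d['R'],d['t']
x=-M[:,2]; z=M[:,1]; G=np.c_[x,np.cross(z,x),z]
print(r.sense()['joint_pos'])
for h in (144,200): print(delta(t+h*M[:,2],G))
s=vision.snapshot("scene");t2=vision.snapshot("top")
o=np.hstack([cv2.resize(s[80:220,120:260],None,fx=2.8,fy=2.8),cv2.resize(t2[150:290,270:410],None,fx=2.8,fy=2.8)])
cv2.imwrite("pics/a1.png",o[...,::-1])
E
```

```text
time: 1.77
tool_pos: [563.5, -265.5, 253.9]
tcp_rot: [117.5, 76.4, 154.7]
ft_force: [-1.0, 0.3, -0.9]
finger_gap: 85.2
[-29.3896  24.084   65.1656  -0.9905 104.2879 -66.7735]
(array([-0.0216,  0.0097, -0.0962]), array([-0.0006,  0.0001, -0.0004]))
(array([-0.0097,  0.0042, -0.0418]), array([-0.0006,  0.0001, -0.0004]))
```

View pics/a1.png

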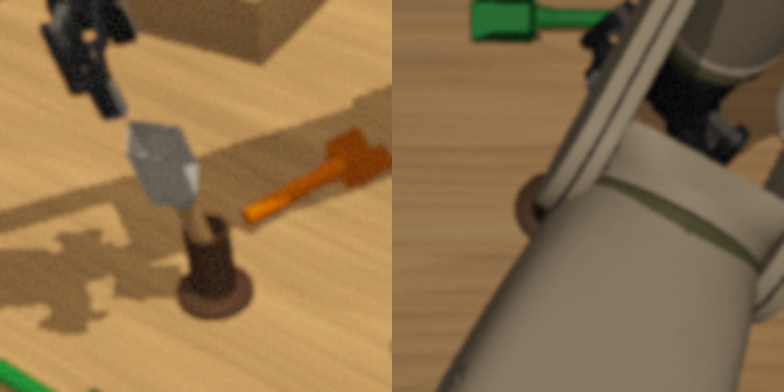

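Scene crop shows the open fingers straddling the grey scoop head, just above it and in line with its lean. I'll go down along its axis.

```bash
python3 -m jog '[[[-0.003,0.0013,-0.014],[0,0,0],1],[[-0.006,0.0027,-0.028],[0,0,0],1],[[-0.0095,0.004,-0.042],[0,0,0],1],[[-0.0125,0.0053,-0.055],[0,0,0],1],[[-0.0125,0.0053,-0.055],[0,0,0],1]]'
python3 - <<'E'
from h import *
s=vision.snapshot("scene")
print(S.proj(tool()[0]))
cv2.imwrite("pics/a2.png",cv2.resize(s[100:200,130:230],None,fx=6,fy=6,interpolation=cv2.INTER_CUBIC)[...,::-1])
E
```

```text
time: 2.28
tool_pos: [548.4, -260.7, 197.1]
tcp_rot: [117.6, 76.2, 154.5]
ft_force: [-0.8, -0.8, -0.6]
finger_gap: 85.6
[173.6103 126.7803]
```

View pics/a2.png

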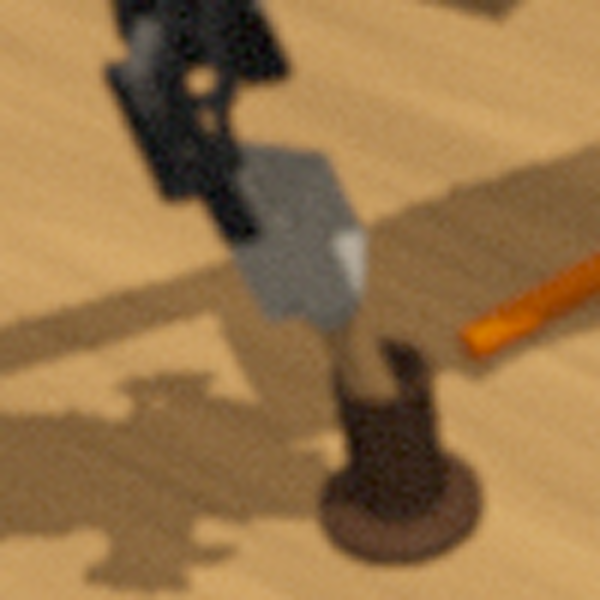

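Run:
```python
from h import *
p,R,s=tool();M=R.as_matrix();d=np.load('pose.npz');A,t=d['R'],d['t']
for b in (8,-5): print('tip',S.proj(p+b*M[:,0]+43*M[:,2]+0*M[:,1]), S.proj(p+b*M[:,0]+55*M[:,2]))
print('axis',[S.proj(t+h*A[:,2]+22*A[:,1]) for h in (125,155,185)])
print((p-t)@A, delta(t+144*A[:,2],np.c_[-A[:,2],np.cross(A[:,1],-A[:,2]),A[:,1]]))
```

```text
tip [173.4675 142.0105] [173.0644 145.7143]
tip [171.3537 138.045 ] [170.9283 141.7572]
axis [array([182.0047, 151.6569]), array([177.5763, 143.1257]), array([172.9234, 134.1619])]
[ -0.2715  -2.0101 186.0261] (array([-0.0072,  0.0052, -0.0411]), array([-0.001 , -0.0021,  0.0056]))
```

```bash
python3 -m jog '[[[-0.002,0.0015,-0.012],[0,-0.001,0.003],1],[[-0.004,0.003,-0.024],[0,-0.002,0.005],1],[[-0.006,0.004,-0.034],[-0.001,-0.002,0.005],1],[[-0.0072,0.005,-0.041],[-0.001,-0.002,0.005],1],[[-0.0072,0.005,-0.041],[-0.001,-0.002,0.005],1]]'
python3 - <<'E'
from h import *
s=vision.snapshot("scene");t2=vision.snapshot("top")
d=np.load('pose.npz');A,t=d['R'],d['t'];print((tool()[0]-t)@A)
o=np.hstack([cv2.resize(s[100:200,130:230],None,fx=4,fy=4,interpolation=2),cv2.resize(t2[170:270,290:390],None,fx=4,fy=4,interpolation=2)])
cv2.imwrite("pics/a3.png",o[...,::-1])
E
```

```text
time: 2.75
tool_pos: [541.9, -255.3, 156.8]
tcp_rot: [117.5, 76.4, 154.8]
ft_force: [0.3, 0.6, -0.6]
finger_gap: 85.4
[  0.5514   0.6065 145.4384]
```

View pics/a3.png

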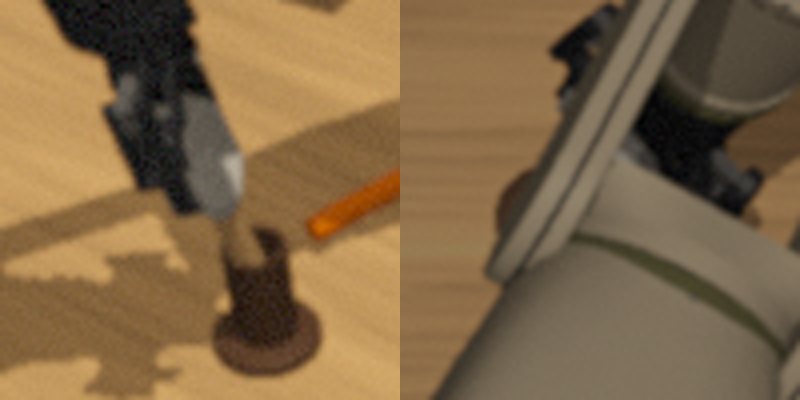

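```bash
python3 -m jog '[[[0,0,0],[0,0,0],0.2],[[0,0,0],[0,0,0],0.1],[[0,0,0],[0,0,0],0],[[0,0,0],[0,0,0],-0.3],[[0,0,0],[0,0,0],-1]]' 30
python3 -m jog '[[[0,0,0],[0,0,0],-1],[[0,0,0],[0,0,0],-1],[[0,0,0],[0,0,0],-1],[[0,0,0],[0,0,0],-1]]' 80
```

```text
time: 3.27
tool_pos: [543.7, -256.4, 160.0]
tcp_rot: [117.7, 76.7, 154.9]
ft_force: [1.8, -1.1, 1.9]
finger_gap: 44.1
time: 3.6
tool_pos: [543.7, -256.3, 160.0]
tcp_rot: [117.6, 76.7, 154.9]
ft_force: [1.4, -1.3, 5.8]
finger_gap: 43.0
```

```bash
python3 -m jog '[[[0.002,-0.001,0.01],[0,0,0],-1],[[0.005,-0.0025,0.025],[0,0,0],-1],[[0.0095,-0.0045,0.045],[0,0,0],-1],[[0.0145,-0.007,0.067],[0,0,0],-1],[[0.02,-0.0095,0.09],[0,0,0],-1]]'
python3 -m jog '[[[0.004,-0.002,0.02],[0,0,0],-1],[[0.009,-0.004,0.04],[0,0,0],-1],[[0.013,-0.006,0.06],[0,0,0],-1],[[0.013,-0.006,0.06],[0,0,0],-1]]'
python3 - <<'E'
from h import *
s=vision.snapshot("scene");t2=vision.snapshot("top")
cv2.imwrite("pics/s1.png",s[...,::-1]);cv2.imwrite("pics/t1.png",t2[...,::-1])
print(tool()[0],r.sense()['joint_pos'])
E
```

```text
time: 4.02
tool_pos: [562.7, -265.4, 249.4]
tcp_rot: [117.6, 76.5, 154.9]
ft_force: [1.0, -0.9, -1.5]
finger_gap: 42.9
time: 4.35
tool_pos: [577.6, -272.4, 314.0]
tcp_rot: [117.8, 77.0, 155.0]
ft_force: [0.5, -1.6, -1.3]
finger_gap: 43.4
[ 576.5002 -271.7997  309.3022] [-29.3038  25.8514  57.1545  -1.0369 110.2738 -66.8175]
```

View pics/s1.png

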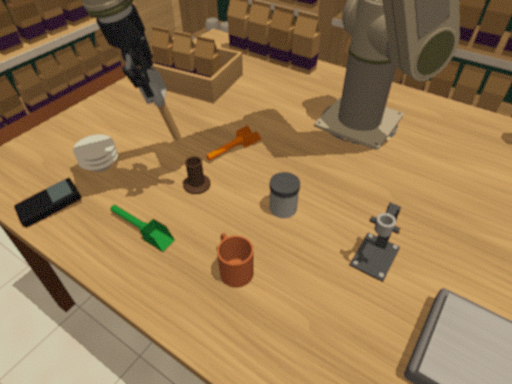

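View pics/t1.png

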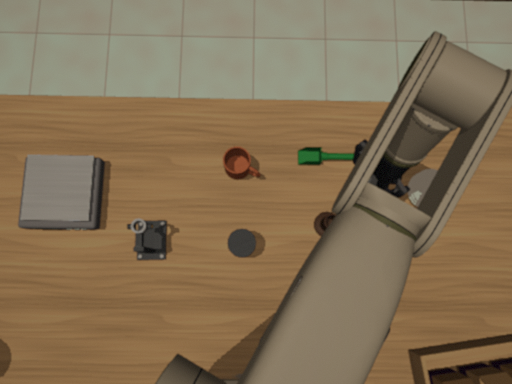

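Scoop lifted clear and held, with its handle at scene (165,105)-(179,137). The pot is still standing at (196,178). Next: upright it and carry it over.

Run:
```python
from h import *
d=np.load('pose.npz');A,t=d['R'],d['t']
p,R,s=tool();M=R.as_matrix()
# desired: rotate so that measured tool x -> -z by minimal rotation
z=np.array([0,0,-1.]);x=M[:,0];ax=np.cross(x,z);ang=np.arcsin(np.linalg.norm(ax));v=ax/np.linalg.norm(ax)*ang
print('upright turn',v,np.degrees(ang)); G=(Rn.from_rotvec(v)*R).as_matrix();print(G)
print(delta(np.array([500,253,330.]),G))
```

```text
upright turn [-0.0985 -0.2105 -0.    ] 13.317749813410709
[[-0.     -0.6055  0.7958]
 [-0.      0.7958  0.6055]
 [-1.      0.     -0.    ]]
(array([-0.0765,  0.5248,  0.0207]), array([-0.0985, -0.2105, -0.    ]))
```

```bash
python3 -m jog '[[[0,0.01,0.01],[-0.02,-0.042,0],-1],[[-0.005,0.03,0.02],[-0.04,-0.084,0],-1],[[-0.01,0.055,0.02],[-0.06,-0.126,0],-1],[[-0.015,0.08,0.02],[-0.08,-0.168,0],-1],[[-0.02,0.105,0.02],[-0.0985,-0.2105,0],-1]]'
python3 -m jog '[[[-0.004,0.028,0],[0,0,0],-1],[[-0.008,0.056,0],[0,0,0],-1],[[-0.012,0.084,0],[0,0,0],-1],[[-0.016,0.112,0],[0,0,0],-1],[[-0.02,0.14,0],[0,0,0],-1]]'
python3 -m jog '[[[-0.004,0.028,0],[0,0,0],-1],[[-0.008,0.056,0],[0,0,0],-1],[[-0.012,0.084,0],[0,0,0],-1],[[-0.016,0.112,0],[0,0,0],-1],[[-0.02,0.14,0],[0,0,0],-1]]'
python3 -m jog '[[[-0.004,0.028,0],[0,0,0],-1],[[-0.008,0.056,0],[0,0,0],-1],[[-0.011,0.084,0],[0,0,0],-1],[[-0.014,0.11,0],[0,0,0],-1],[[-0.0165,0.13,0],[0,0,0],-1]]'
python3 -m jog '[[[0,0.01,0],[0,0,0],-1],[[0,0.01,0],[0,0,0],-1],[[0,0.01,0],[0,0,0],-1]]'
python3 - <<'E'
from h import *
s=vision.snapshot("scene");t2=vision.snapshot("top")
cv2.imwrite("pics/s2.png",s[...,::-1]);cv2.imwrite("pics/t2.png",t2[...,::-1])
p,R,q=tool();print(p,R.as_matrix(),q['joint_pos'],q['ft_force'])
E
```

```text
time: 4.87
tool_pos: [554.9, -165.4, 326.6]
tcp_rot: [111.1, 89.9, 148.3]
ft_force: [0.1, -0.0, -1.4]
finger_gap: 42.8
time: 5.28
tool_pos: [534.5, -25.2, 326.5]
tcp_rot: [130.5, 89.7, 167.8]
ft_force: [0.2, 0.4, -1.5]
finger_gap: 42.9
time: 5.7
tool_pos: [514.6, 114.5, 326.6]
tcp_rot: [142.7, 89.7, 180.0]
ft_force: [-0.1, 0.6, -2.4]
finger_gap: 43.1
time: 6.12
tool_pos: [498.0, 245.0, 326.4]
tcp_rot: [149.4, 89.7, -173.2]
ft_force: [-0.4, -0.2, -1.8]
finger_gap: 43.4
time: 6.37
tool_pos: [499.2, 252.9, 327.7]
tcp_rot: [161.4, 89.8, -161.2]
ft_force: [-0.6, -0.3, -2.7]
finger_gap: 43.5
[499.7721 252.141  328.5538] [[-0.0017 -0.6048  0.7964]
 [-0.0005  0.7964  0.6048]
 [-1.      0.0007 -0.0017]] [ 21.5166   0.193   83.6453   0.0109  96.2639 -15.6987] [ 0.1301 -0.3259 -1.9311]
```

View pics/s2.png

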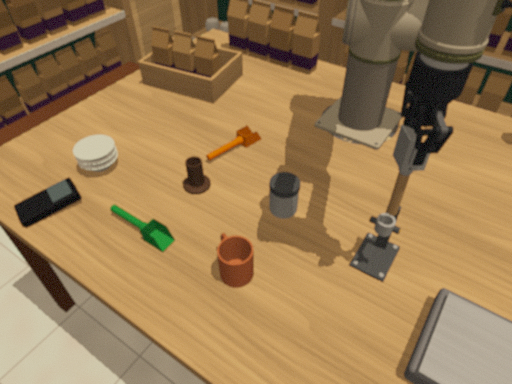

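View pics/t2.png

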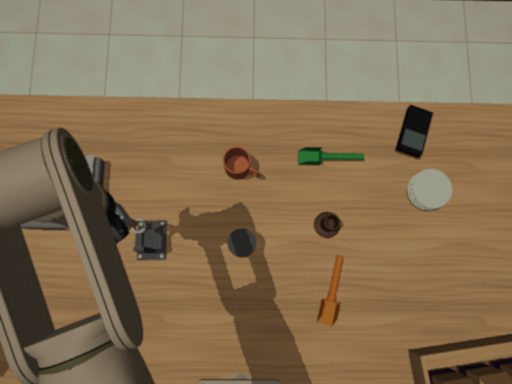

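Run:
```python
from h import *
p,R,q=tool();M=R.as_matrix()
for h in (144,130,100,60,20,0): print(h,S.proj(p+(144-h)*M[:,0]))
im=cv2.imread('pics/s2.png')
o=cv2.resize(im[145:245,360:440],None,fx=6,fy=6,interpolation=2)
for i in range(0,100,5): cv2.putText(o,str(145+i),(0,int((i+.5)*6)+4),0,.3,(0,0,255))
for i in range(0,80,5): cv2.putText(o,str(360+i),(int((i+.5)*6)-6,8),0,.3,(0,0,255))
cv2.imwrite('pics/s2z.png',o)
```

```text
144 [409.7835 151.3738]
130 [407.5212 157.7792]
100 [402.894  170.8804]
60 [397.1531 187.1347]
20 [391.8509 202.1471]
0 [389.3489 209.2312]
```

View pics/s2z.png

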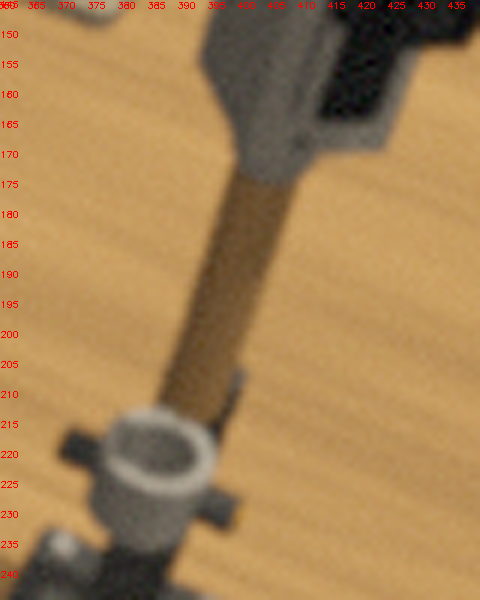

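```bash
cat >> h.py <<'E'
def look(n,x0=350,y0=70,w=110,h=130):
    s=vision.snapshot("scene"); cv2.imwrite(f"pics/{n}.png",s[...,::-1])
    o=cv2.resize(s[y0:y0+h,x0:x0+w],None,fx=4.5,fy=4.5,interpolation=2)[...,::-1].copy(); cv2.imwrite(f"pics/{n}z.png",o)
    p,R,q=tool(); np.savez(f"{n}.npz",p=p,R=R.as_matrix()); return s
E
python3 -m jog '[[[0,0,0.01],[0,0,0],-1],[[0,0,0.025],[0,0,0],-1],[[0,0,0.04],[0,0,0],-1],[[0,0,0.04],[0,0,0],-1],[[0,0,0.04],[0,0,0],-1]]'
python3 -c "from h import *;look('y0');print(tool()[0])"
python3 -m jog '[[[0,0,0],[0,0,0.1],-1],[[0,0,0],[0,0,0.2],-1],[[0,0,0],[0,0,0.3],-1],[[0,0,0],[0,0,0.4],-1],[[0,0,0],[0,0,0.5236],-1]]'
python3 -m jog '[[[0,0,0],[0,0,0.11],-1],[[0,0,0],[0,0,0.22],-1],[[0,0,0],[0,0,0.33],-1],[[0,0,0],[0,0,0.43],-1],[[0,0,0],[0,0,0.5236],-1]]'
python3 -m jog '[[[0,0,0],[0,0,0.11],-1],[[0,0,0],[0,0,0.22],-1],[[0,0,0],[0,0,0.33],-1],[[0,0,0],[0,0,0.43],-1],[[0,0,0],[0,0,0.5236],-1]]'
python3 -m jog '[[[0,0,0],[0,0,0],-1],[[0,0,0],[0,0,0],-1],[[0,0,0],[0,0,0],-1]]'
python3 - <<'E'
from h import *
look('y90');p,R,q=tool();print(p,q['joint_pos'],R.as_matrix())
o=np.hstack([cv2.imread('pics/y0z.png')[:,:395],cv2.imread('pics/y90z.png')[:,:395]]);cv2.imwrite('pics/y0_90.png',o)
E
```

```text
time: 6.88
tool_pos: [500.6, 252.8, 370.9]
tcp_rot: [-1.4, 89.8, 35.8]
ft_force: [-0.1, -0.3, -2.4]
finger_gap: 43.0
[500.1338 252.7862 369.5357]
time: 7.35
tool_pos: [499.4, 252.9, 367.8]
tcp_rot: [127.4, 89.8, -165.1]
ft_force: [-0.8, -0.4, -2.2]
finger_gap: 42.7
time: 7.77
tool_pos: [499.4, 252.9, 367.8]
tcp_rot: [106.6, 89.8, -155.8]
ft_force: [0.0, -0.5, -2.0]
finger_gap: 43.0
time: 8.18
tool_pos: [499.4, 252.9, 367.7]
tcp_rot: [85.4, 89.8, -147.0]
ft_force: [0.7, -0.2, -0.9]
finger_gap: 43.5
time: 8.43
tool_pos: [499.6, 253.1, 368.6]
tcp_rot: [90.8, 89.9, -142.1]
ft_force: [0.3, 0.0, -1.4]
finger_gap: 43.0
[499.6444 253.1926 368.7635] [  21.6489    0.4452   79.2514   -0.0318  100.3923 -105.4683] [[-0.0012 -0.7975 -0.6034]
 [-0.0011 -0.6034  0.7975]
 [-1.      0.0016 -0.0001]]
```

View pics/y0_90.png

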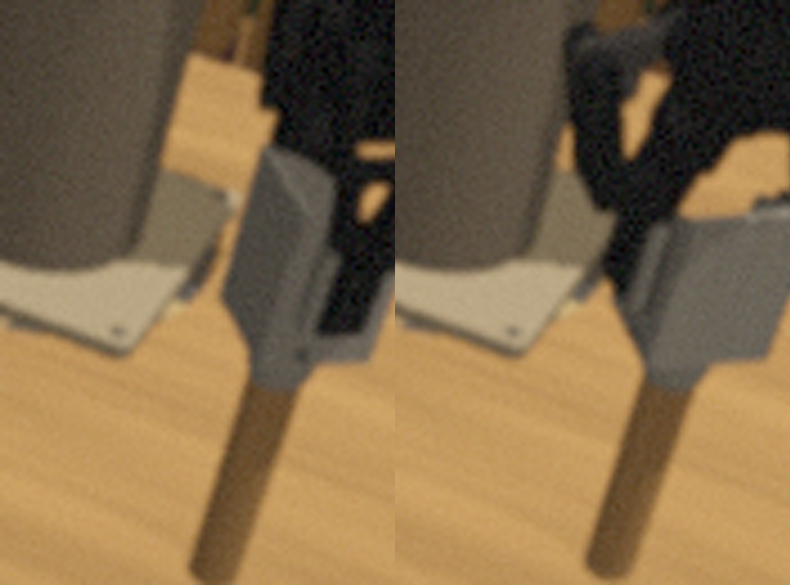

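```bash
python3 -m jog '[[[0,0,0],[0,0,-0.12],-1],[[0,0,0],[0,0,-0.24],-1],[[0,0,0],[0,0,-0.36],-1],[[0,0,0],[0,0,-0.48],-1],[[0,0,0],[0,0,-0.6],-1]]'
python3 -m jog '[[[0,0,0],[0,0,-0.12],-1],[[0,0,0],[0,0,-0.24],-1],[[0,0,0],[0,0,-0.36],-1],[[0,0,0],[0,0,-0.48],-1],[[0,0,0],[0,0,-0.6],-1]]'
python3 -m jog '[[[0,0,0],[0,0,-0.12],-1],[[0,0,0],[0,0,-0.24],-1],[[0,0,0],[0,0,-0.3708],-1],[[0,0,0],[0,0,-0.3708],-1],[[0,0,0],[0,0,-0.3708],-1]]'
python3 -c "from h import *;look('y0b');print(tool()[0])"
python3 -m jog '[[[0,0,0],[0,0,-0.12],-1],[[0,0,0],[0,0,-0.24],-1],[[0,0,0],[0,0,-0.36],-1],[[0,0,0],[0,0,-0.48],-1],[[0,0,0],[0,0,-0.6],-1]]'
python3 -m jog '[[[0,0,0],[0,0,-0.12],-1],[[0,0,0],[0,0,-0.24],-1],[[0,0,0],[0,0,-0.36],-1],[[0,0,0],[0,0,-0.48],-1],[[0,0,0],[0,0,-0.6],-1]]'
python3 -m jog '[[[0,0,0],[0,0,-0.12],-1],[[0,0,0],[0,0,-0.24],-1],[[0,0,0],[0,0,-0.3708],-1],[[0,0,0],[0,0,-0.3708],-1],[[0,0,0],[0,0,-0.3708],-1]]'
python3 - <<'E'
from h import *
look('ym90');print(tool()[0],r.sense()['joint_pos'])
im=cv2.imread('pics/y0b.png'); 
for y in (165,175,185,192): print(y,im[y,385:425,2])
o=np.hstack([cv2.imread('pics/y0bz.png')[:,:395],cv2.imread('pics/ym90z.png')[:,:395]]);cv2.imwrite('pics/y0b_m90.png',o)
E
```

```text
time: 8.9
tool_pos: [499.7, 253.3, 369.1]
tcp_rot: [110.3, 89.9, -157.3]
ft_force: [0.4, 0.4, -1.3]
finger_gap: 43.4
time: 9.32
tool_pos: [499.7, 253.3, 369.1]
tcp_rot: [115.6, 89.9, 173.7]
ft_force: [0.8, 0.2, -1.8]
finger_gap: 43.1
time: 9.73
tool_pos: [499.7, 253.4, 369.2]
tcp_rot: [112.4, 89.9, 149.8]
ft_force: [0.6, 0.1, -3.0]
finger_gap: 42.7
[499.7389 253.3318 369.2051]
time: 10.2
tool_pos: [499.8, 253.4, 369.3]
tcp_rot: [109.9, 89.9, 112.7]
ft_force: [0.3, 0.4, -2.7]
finger_gap: 43.1
time: 10.62
tool_pos: [499.7, 253.4, 369.3]
tcp_rot: [109.9, 89.9, 78.3]
ft_force: [1.0, 0.2, -1.8]
finger_gap: 43.2
time: 11.03
tool_pos: [499.7, 253.4, 369.3]
tcp_rot: [110.2, 89.9, 57.7]
ft_force: [-0.1, -0.1, -2.4]
finger_gap: 43.8
[499.748  253.3618 369.2899] [ 21.621    0.3432  79.2996   0.0319 100.3134  74.0193]
165 [202 201 200 196 197 193 192 194 192 192 192 192 192 192 189 184 153 116
  93  97 103 105 104 106 104 103 101 105 127 167 192 198 198 196 197 195
 198 196 197 196]
175 [196 196 196 198 198 199 197 199 199 200 198 201 190 152 108  96  95 104
 103 105 110 113 116 119 128 159 191 199 200 200 196 196 198 195 191 188
 191 188 188 190]
185 [194 194 196 196 197 195 195 198 196 183 146 104  96  99 105 110 108 110
 119 117 129 143 170 190 198 197 197 199 202 200 202 203 201 202 201 202
 201 201 202 198]
192 [199 198 197 201 199 191 186 168 130 100  97 102 106 103 112 109 118 119
 125 151 178 189 191 193 196 192 193 197 195 193 191 193 189 193 191 191
 193 193 195 196]
```

View pics/y0b_m90.png

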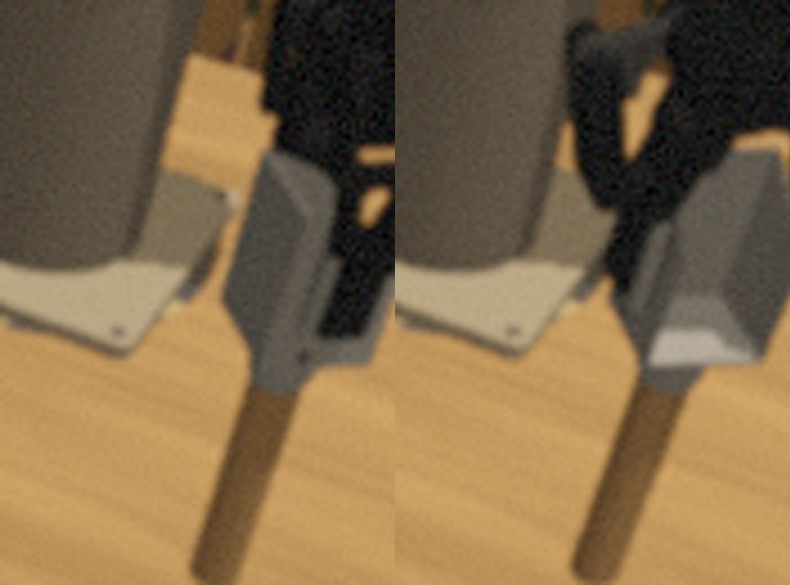

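```bash
cat >> h.py <<'E'
def handle(n,rows=range(160,194),thr=150):
    """lateral offset of handle midline vs vertical through TCP; u = right in scene"""
    im=cv2.imread(f'pics/{n}.png')[...,2].astype(float); q=np.load(n+'.npz'); p=q['p']
    v=p-S.C; v[2]=0; v/=np.linalg.norm(v); u=np.cross(v,[0,0,1.]); out=[]
    for y in rows:
        # predicted column
        d0=min(((abs(S.proj(p-[0,0,h])[1]-y)),h) for h in np.arange(20,160,.5))[1]; c=int(round(S.proj(p-[0,0,d0])[0]))
        row=im[y]; 
        if row[c-2:c+3].mean()>130: continue
        a=c
        while row[a]<thr and a>c-15: a-=1
        b=c
        while row[b]<thr and b<c+15: b+=1
        L=a+(row[a]-thr)/(row[a]-row[a+1]); Rr=b-(row[b]-thr)/(row[b]-row[b-1])
        d=S.ray(((L+Rr)/2,y)); k=((p-S.C)@v)/(d@v); X=S.C+k*d; out.append((X[2]-p[2],(X-p)@u,Rr-L))
    out=np.array(out); return out,u,v
E
python3 - <<'E'
from h import *
for n in('y0','y0b','y90','ym90'):
    o,u,v=handle(n); 
    g=o[(o[:,2]<14)&(o[:,2]>8)]; f=np.polyfit(g[:,0],g[:,1],1); M=np.load(n+'.npz')['R']
    print(n,len(g),g[:,0].min(),g[:,0].max(),'slope',f[0],'u@-144',np.polyval(f,-144),'u@-20',np.polyval(f,-20),'rms',np.std(g[:,1]-np.polyval(f,g[:,0])),'u in tool yz',u@M[:,1],u@M[:,2],'v in tool',v@M[:,1],v@M[:,2], u)
E
```

```text
y0 34 -137.70839642528546 -58.44417542946155 slope -0.015073136373498384 u@-144 3.5829494788625693 u@-20 1.7138805685487697 rms 0.09868247128158598 u in tool yz 0.8716151929925813 0.49019017049481894 v in tool 0.4901904363019183 -0.8716153325068281 [-0.1368  0.9906  0.    ]
y0b 34 -137.46872128734344 -58.17922644170426 slope -0.015208197378310787 u@-144 3.540617282226115 u@-20 1.6548008073155773 rms 0.09718831230606806 u in tool yz 0.8689434603806707 0.49491100555892886 v in tool 0.49491053451352035 -0.868943582170641 [-0.1357  0.9907  0.    ]
y90 34 -137.5776374773152 -58.16978845659622 slope -0.012158113211777602 u@-144 2.581739502643152 u@-20 1.0741334643827294 rms 0.11348370741389469 u in tool yz -0.48934650976766836 0.8720889756019462 v in tool 0.8720878938455693 0.489347326759186 [-0.136   0.9907  0.    ]
ym90 34 -140.04167310179793 -59.31165897547288 slope 0.018348511835624713 u@-144 -2.145247593970153 u@-20 0.1299678736473115 rms 0.14849317679561522 u in tool yz 0.4971116378020277 -0.8676862958738204 v in tool -0.8676861384021629 -0.4971120513893643 [-0.1357  0.9908  0.    ]
```

```bash
cat > corr.py <<'E'
from h import *
def goal(col,zt,d=(1,.0083,.0222),off=(.54,.50)):
    p,R,q=tool();M=R.as_matrix();dw=M@np.array(d);dw/=np.linalg.norm(dw)
    ax=np.cross(dw,[0,0,-1.]);v=ax
    G=(Rn.from_rotvec(v)*R).as_matrix(); o=G@np.array([0,*off])
    t=np.array([col[0]-o[0],col[1]-o[1],zt]); return (t-p)/1000,v,q
E
python3 - <<'E'
from corr import *
s,v,q=goal((500.1,252.9),340); print(s,v,q['ft_force'])
E
```

```text
[-0.0004 -0.0004 -0.0293] [0.0117 0.0206 0.    ] [ 0.3656 -0.8395 -1.8081]
```

```bash
python3 -m jog '[[[0,0,-0.01],[0.006,0.01,0],-1],[[-0.0004,-0.0004,-0.02],[0.0117,0.0206,0],-1],[[-0.0004,-0.0004,-0.029],[0.0117,0.0206,0],-1],[[-0.0004,-0.0004,-0.029],[0.0117,0.0206,0],-1],[[-0.0004,-0.0004,-0.029],[0.0117,0.0206,0],-1]]'
python3 - <<'E'
from corr import *
look('c1',350,130,88,120)
o,u,v=handle('c1',range(178,200)); g=o[(o[:,2]<14)&(o[:,2]>8)]; f=np.polyfit(g[:,0],g[:,1],1);p=np.load('c1.npz')['p']
print('slope',f[0],'u@-144',np.polyval(f,-144),'collar u rel TCP',(np.array([500.46,253.24,155])-p)@u,p)
print([S.proj(p-[0,0,h]) for h in (130,145,150)])
E
```

```text
time: 11.5
tool_pos: [498.8, 252.6, 338.6]
tcp_rot: [-154.0, 88.5, 153.3]
ft_force: [-0.8, 0.3, -1.5]
finger_gap: 43.0
slope 0.0019731240843530212 u@-144 -0.20100092571089268 collar u rel TCP 0.2613553173390902 [499.1366 252.7938 339.6297]
[array([392.9489, 200.3233]), array([391.0374, 205.7231]), array([390.4122, 207.4892])]
```

View pics/c1z.png

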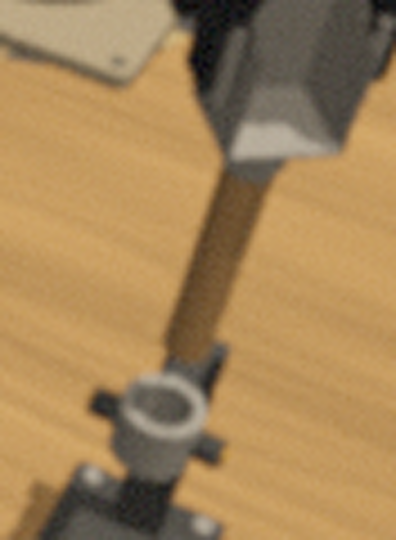

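```bash
python3 - <<'E'
from corr import *
s,v,q=goal((500.1,253.2),312,d=(1,.0083,.0222)); print(s,v,q['ft_force'])
E
python3 -m jog '[[[0,0.0004,-0.01],[0,0,0],-1],[[0.0002,0.0004,-0.018],[0,0,0],-1],[[0.0002,0.0004,-0.025],[0,0,0],-1],[[0.0002,0.0004,-0.025],[0,0,0],-1],[[0.0002,0.0004,-0.025],[0,0,0],-1]]'
python3 - <<'E'
from corr import *
s,v,q=goal((500.1,253.2),312); print(s,v,q['ft_force'])
look('c2',360,180,60,60); cv2.imwrite('pics/c2zz.png',cv2.resize(cv2.imread('pics/c2z.png'),None,fx=2,fy=2,interpolation=2))
E
```

```text
[ 0.0002  0.0005 -0.0276] [ 0.0006 -0.0012  0.    ] [-0.0308 -0.0302 -1.6054]
time: 11.97
tool_pos: [499.1, 253.2, 314.3]
tcp_rot: [-155.9, 88.6, 151.4]
ft_force: [-0.0, -0.2, -2.2]
finger_gap: 42.8
[ 0.0003  0.0001 -0.0023] [ 0.0008 -0.0016  0.    ] [-0.0446 -0.2354 -2.1968]
```

View pics/c2zz.png

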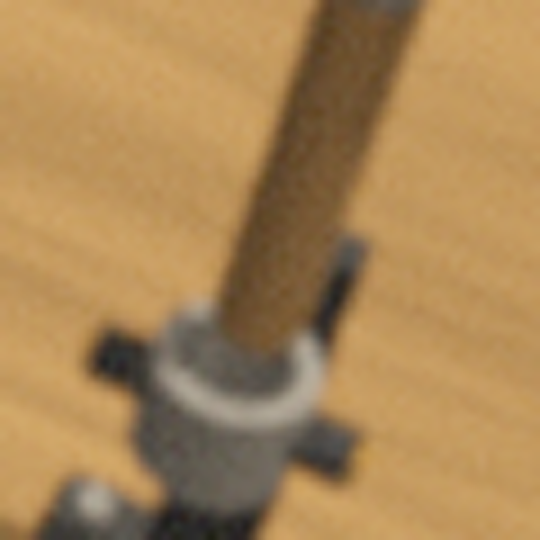

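```bash
python3 -m jog '[[[0.0002,0.0001,-0.004],[0,0,0],-1],[[0.0003,0.0001,-0.008],[0,0,0],-1],[[0.0003,0.0001,-0.011],[0,0,0],-1],[[0.0003,0.0001,-0.014],[0,0,0],-1],[[0.0003,0.0001,-0.014],[0,0,0],-1]]'
python3 -m jog '[[[0,0,-0.002],[0,0,0],-1],[[0,0,-0.004],[0,0,0],-1],[[0,0,-0.006],[0,0,0],-1],[[0,0,-0.008],[0,0,0],-1]]'
```

```text
time: 12.43
tool_pos: [499.5, 253.3, 300.3]
tcp_rot: [-156.6, 88.6, 150.6]
ft_force: [-0.4, -0.3, -2.5]
finger_gap: 43.1
time: 12.77
tool_pos: [499.9, 253.4, 293.2]
tcp_rot: [-159.3, 88.7, 148.0]
ft_force: [-1.4, 1.3, -1.5]
finger_gap: 43.3
```

```bash
python3 -m jog '[[[0,0,-0.003],[0,0,0],-1],[[0,0,-0.006],[0,0,0],-1],[[0,0,-0.009],[0,0,0],-1],[[0,0,-0.012],[0,0,0],-1],[[0,0,-0.012],[0,0,0],-1]]'
python3 - <<'E'
from corr import *
s,v,q=goal((500.1,253.2),280); print(s,v,q['ft_force'],q['wrist_torque'])
look('c3',350,150,88,100)
o,u,vv=handle('c3',range(186,207)); g=o[(o[:,2]<14)&(o[:,2]>8)]; f=np.polyfit(g[:,0],g[:,1],1);p=np.load('c3.npz')['p']
print(f,np.polyval(f,-120),(np.array([500.46,253.24,155])-p)@u,len(g),np.std(g[:,1]-np.polyval(f,g[:,0])))
E
```

```text
time: 13.18
tool_pos: [499.7, 253.0, 280.3]
tcp_rot: [-156.0, 88.6, 151.2]
ft_force: [1.5, -1.7, -3.0]
finger_gap: 43.0
[-0.0003  0.0002 -0.0003] [ 0.0012 -0.0009  0.    ] [ 1.4954 -1.6993 -3.0262] [-0.4825 -0.2293 -0.0041]
[0.0132 1.1293] -0.4565626821059876 0.052521424785597605 15 0.3635650679290233
```

View pics/c3z.png

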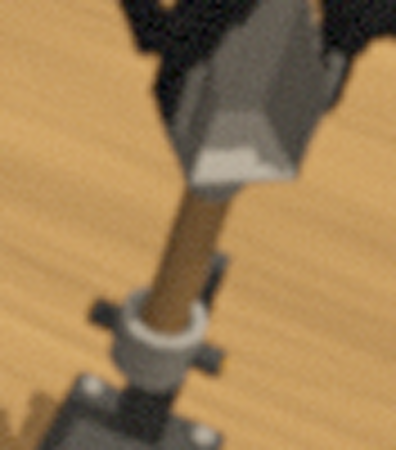

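```bash
python3 -m jog '[[[0,0,-0.004],[0,0,0],-1],[[0,0,-0.008],[0,0,0],-1],[[0,0,-0.012],[0,0,0],-1],[[0,0,-0.016],[0,0,0],-1],[[0,0,-0.02],[0,0,0],-1]]'
python3 -m jog '[[[0,0,-0.004],[0,0,0],-1],[[0,0,-0.008],[0,0,0],-1],[[0,0,-0.012],[0,0,0],-1],[[0,0,-0.016],[0,0,0],-1],[[0,0,-0.02],[0,0,0],-1]]'
python3 -m jog '[[[0,0,-0.004],[0,0,0],-1],[[0,0,-0.008],[0,0,0],-1],[[0,0,-0.012],[0,0,0],-1],[[0,0,-0.016],[0,0,0],-1],[[0,0,-0.02],[0,0,0],-1]]'
python3 -c "
from corr import *
s,v,q=goal((500.1,253.2),200); print(s,v,q['ft_force'],q['wrist_torque'])"
```

```text
time: 13.65
tool_pos: [499.9, 253.2, 260.9]
tcp_rot: [-158.4, 88.7, 148.9]
ft_force: [-0.1, -4.3, 0.5]
finger_gap: 43.0
time: 14.07
tool_pos: [499.9, 253.3, 241.0]
tcp_rot: [-158.7, 88.7, 148.6]
ft_force: [-0.5, -5.4, 1.8]
finger_gap: 43.0
time: 14.48
tool_pos: [499.9, 253.3, 221.0]
tcp_rot: [-159.0, 88.7, 148.3]
ft_force: [0.5, -5.0, 1.4]
finger_gap: 43.3
[-0.0006 -0.     -0.021 ] [0.0004 0.0002 0.    ] [ 0.4712 -5.0462  1.4204] [-1.2618 -0.0526  0.0328]
```

```bash
python3 -m jog '[[[0,-0.0005,-0.003],[0,0,0],-1],[[0,-0.0006,-0.006],[0,0,0],-1],[[0,-0.0006,-0.009],[0,0,0],-1],[[0,-0.0006,-0.012],[0,0,0],-1],[[0,-0.0006,-0.012],[0,0,0],-1]]'
python3 -c "
from corr import *
s,v,q=goal((500.1,253.2),200); print(s,v,q['tool_pos'],q['ft_force'],q['wrist_torque'])
look('c4',350,170,88,100)"
```

```text
time: 14.9
tool_pos: [499.5, 252.9, 208.2]
tcp_rot: [-157.5, 88.6, 149.7]
ft_force: [1.3, -2.4, -3.5]
finger_gap: 43.4
[-0.0002  0.0004 -0.0082] [ 0.0003 -0.001   0.    ] [499.519  252.8557 208.186 ] [ 1.3457 -2.3562 -3.4511] [-0.6523 -0.3229 -0.0336]
```

View pics/c4z.png

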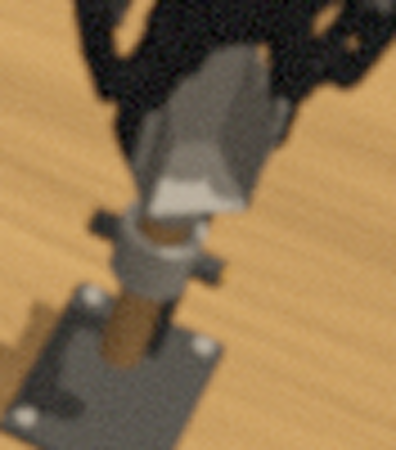

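```bash
python3 -m jog '[[[0,-0.0004,-0.002],[0,0,0],-1],[[0,-0.0004,-0.004],[0,0,0],-1],[[0,-0.0004,-0.006],[0,0,0],-1],[[0,-0.0004,-0.008],[0,0,0],-1],[[0,-0.0004,-0.008],[0,0,0],-1]]' 110
python3 -m jog '[[[0,0,-0.0015],[0,0,0],-1],[[0,0,-0.003],[0,0,0],-1],[[0,0,-0.0045],[0,0,0],-1],[[0,0,-0.006],[0,0,0],-1],[[0,0,-0.006],[0,0,0],-1]]'
python3 -c "
from corr import *
q=r.sense(); print(q['tool_pos'],q['ft_force'],q['wrist_torque'])"
```

```text
time: 15.37
tool_pos: [499.7, 252.6, 200.7]
tcp_rot: [-159.1, 88.6, 148.2]
ft_force: [0.5, -1.1, -2.1]
finger_gap: 42.9
time: 15.78
tool_pos: [499.6, 252.5, 194.8]
tcp_rot: [-158.4, 88.6, 148.9]
ft_force: [-0.0, -0.5, -2.6]
finger_gap: 42.6
[499.6174 252.5223 194.7702] [-0.0205 -0.4677 -2.5957] [-0.0937 -0.0488  0.0218]
```

Forces are almost zero, so it is well centred. Next, small steps toward the pads.

```bash
python3 -m jog '[[[0,0,-0.0015],[0,0,0],-1],[[0,0,-0.003],[0,0,0],-1],[[0,0,-0.0045],[0,0,0],-1],[[0,0,-0.006],[0,0,0],-1],[[0,0,-0.006],[0,0,0],-1]]'
python3 -m jog '[[[0,0,-0.001],[0,0,0],-1],[[0,0,-0.002],[0,0,0],-1],[[0,0,-0.002],[0,0,0],-1]]'
```

```text
time: 16.2
tool_pos: [499.5, 252.5, 188.7]
tcp_rot: [-157.9, 88.6, 149.4]
ft_force: [-1.6, -0.2, -2.9]
finger_gap: 42.8
time: 16.45
tool_pos: [499.6, 252.4, 187.0]
tcp_rot: [-158.1, 88.6, 149.1]
ft_force: [-4.0, -1.1, -1.1]
finger_gap: 42.8
```

```bash
python3 -c "
from corr import *
q=r.sense(); print(q['tool_pos'],q['ft_force'],q['wrist_torque'])
look('c5',350,180,88,80)"
```

```text
[499.6132 252.4328 187.0303] [-3.9612 -1.1182 -1.1135] [-0.1659  0.5403  0.0116]
```

View pics/c5z.png

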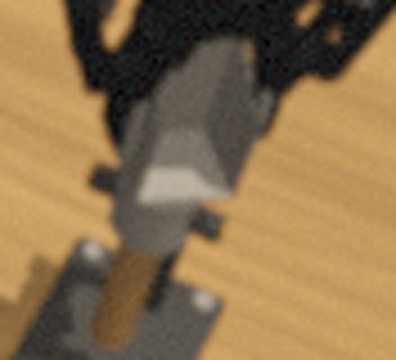

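```bash
python3 -m jog '[[[-0.0005,-0.0001,0],[0,0,0],-1],[[-0.0005,-0.0001,-0.001],[0,0,0],-1],[[-0.0005,-0.0001,-0.001],[0,0,0],-1]]'
python3 -m jog '[[[0,0,-0.001],[0,0,0],-1],[[0,0,-0.001],[0,0,0],-1],[[0,0,-0.001],[0,0,0],-1]]'
```

```text
time: 16.75
tool_pos: [499.5, 252.4, 186.3]
tcp_rot: [-159.9, 88.7, 147.3]
ft_force: [-2.2, -0.5, -1.5]
finger_gap: 42.8
time: 17.0
tool_pos: [499.4, 252.4, 185.2]
tcp_rot: [-159.5, 88.7, 147.8]
ft_force: [0.0, -0.1, -2.3]
finger_gap: 43.1
```

```bash
for i in 1; do :; done
python3 -m jog '[[[0,0,-0.001],[0,0,0],-1],[[0,0,-0.001],[0,0,0],-1],[[0,0,-0.001],[0,0,0],-1]]'
python3 -m jog '[[[0,0,-0.001],[0,0,0],-1],[[0,0,-0.001],[0,0,0],-1],[[0,0,-0.001],[0,0,0],-1]]'
python3 -m jog '[[[0,0,-0.001],[0,0,0],-1],[[0,0,-0.001],[0,0,0],-1],[[0,0,-0.001],[0,0,0],-1]]'
```

```text
time: 17.25
tool_pos: [499.4, 252.4, 184.2]
tcp_rot: [-159.3, 88.6, 147.9]
ft_force: [-0.6, -0.2, -1.6]
finger_gap: 42.9
time: 17.5
tool_pos: [499.4, 252.3, 183.3]
tcp_rot: [-159.1, 88.7, 148.1]
ft_force: [-0.6, -0.9, -0.5]
finger_gap: 42.7
time: 17.75
tool_pos: [499.5, 252.3, 182.8]
tcp_rot: [-159.9, 88.7, 147.3]
ft_force: [-1.8, -2.9, 4.5]
finger_gap: 42.8
```

```bash
python3 -m jog '[[[0,0,-0.0005],[0,0,0],-1],[[0,0,-0.001],[0,0,0],-1],[[0,0,-0.001],[0,0,0],-1]]'
python3 -m jog '[[[0,0,-0.0005],[0,0,0],-1],[[0,0,-0.001],[0,0,0],-1],[[0,0,-0.001],[0,0,0],-1]]'
```

```text
time: 18.0
tool_pos: [499.6, 252.4, 182.4]
tcp_rot: [-160.6, 88.7, 146.6]
ft_force: [-4.1, -3.0, 8.6]
finger_gap: 42.9
time: 18.25
tool_pos: [499.7, 252.4, 182.0]
tcp_rot: [-161.3, 88.7, 146.0]
ft_force: [-6.2, -4.4, 12.6]
finger_gap: 42.7
```

```bash
python3 -m jog '[[[-0.0006,-0.0003,-0.0005],[0,0,0],-1],[[-0.0006,-0.0003,-0.001],[0,0,0],-1],[[-0.0006,-0.0003,-0.001],[0,0,0],-1]]'
python3 -m jog '[[[0,0,-0.0005],[0,0,0],-1],[[0,0,-0.001],[0,0,0],-1],[[0,0,-0.001],[0,0,0],-1]]'
python3 -c "
from corr import *
s,v,q=goal((500.1,253.2),180); print(v,q['tool_pos'],q['ft_force'],q['wrist_torque'])"
```

```text
time: 18.5
tool_pos: [499.5, 252.4, 181.3]
tcp_rot: [-164.6, 88.7, 142.7]
ft_force: [-4.1, -2.6, 10.6]
finger_gap: 43.2
time: 18.75
tool_pos: [499.6, 252.4, 180.9]
tcp_rot: [-165.0, 88.7, 142.2]
ft_force: [-6.6, -3.5, 16.1]
finger_gap: 43.0
[-0.0009  0.0026  0.    ] [499.5687 252.4164 180.8694] [-6.5543 -3.5353 16.0925] [-0.5569  1.1443 -0.0096]
```

```bash
python3 -m jog '[[[-0.0006,-0.0003,-0.0005],[0,0,0],-1],[[-0.0006,-0.0003,-0.001],[0,0,0],-1],[[-0.0006,-0.0003,-0.001],[0,0,0],-1]]'
python3 -m jog '[[[0,0,-0.0005],[0,0,0],-1],[[0,0,-0.001],[0,0,0],-1],[[0,0,-0.001],[0,0,0],-1]]'
python3 -c "
from corr import *
look('c6',350,180,88,80)"
```

```text
time: 19.0
tool_pos: [499.4, 252.2, 179.5]
tcp_rot: [-167.4, 88.8, 139.9]
ft_force: [-0.4, -1.3, 8.8]
finger_gap: 42.8
time: 19.25
tool_pos: [499.5, 252.3, 178.8]
tcp_rot: [-167.9, 88.8, 139.3]
ft_force: [-2.9, -1.5, 13.0]
finger_gap: 42.8
```

View pics/c6z.png

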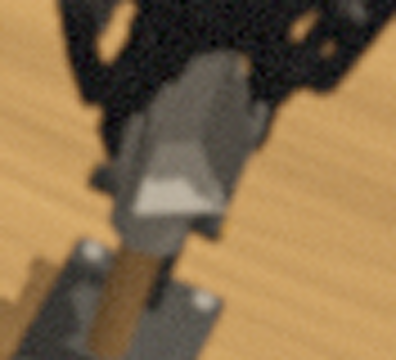

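```bash
python3 -m jog '[[[0,0,-0.0005],[0,0,0],-1],[[-0.0003,0,-0.001],[0,0,0],-1],[[-0.0003,0,-0.001],[0,0,0],-1]]'
python3 -m jog '[[[0,0,-0.0005],[0,0,0],-1],[[-0.0003,0,-0.001],[0,0,0],-1],[[-0.0003,0,-0.001],[0,0,0],-1]]'
```

```text
time: 19.55
tool_pos: [499.3, 252.3, 177.3]
tcp_rot: [-168.4, 88.8, 138.9]
ft_force: [-0.2, -0.6, 9.0]
finger_gap: 42.9
time: 19.8
tool_pos: [499.3, 252.3, 176.6]
tcp_rot: [-169.9, 88.8, 137.4]
ft_force: [-0.2, -1.5, 10.3]
finger_gap: 43.0
```

```bash
python3 -m jog '[[[0,0,-0.0005],[0,0,0],-1],[[0,0,-0.001],[0,0,0],-1],[[0,0,-0.001],[0,0,0],-1]]'
python3 -m jog '[[[0,0,-0.0005],[0,0,0],-1],[[0,0,-0.001],[0,0,0],-1],[[0,0,-0.001],[0,0,0],-1]]'
python3 -c "
from corr import *
look('c7',350,180,88,80)"
```

```text
time: 20.05
tool_pos: [499.4, 252.4, 176.6]
tcp_rot: [-170.9, 88.8, 136.4]
ft_force: [-2.7, -2.8, 16.9]
finger_gap: 43.4
time: 20.3
tool_pos: [499.4, 252.4, 176.6]
tcp_rot: [-171.8, 88.8, 135.5]
ft_force: [-5.3, -4.2, 23.4]
finger_gap: 42.8
```

View pics/c7z.png

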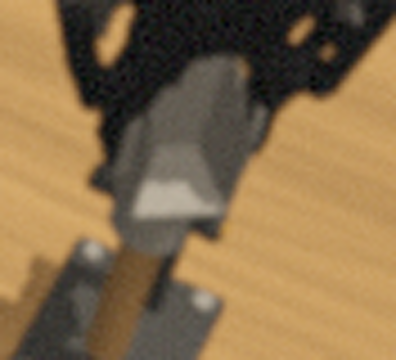

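Position stalled at z 176.6 while the force rose to 23 N, so the plate is on the rim. I'll ease off the push, then open.

```bash
python3 -m jog '[[[-0.0003,-0.0003,0.001],[0,0,0],-1],[[-0.0005,-0.0005,0.002],[0,0,0],-1],[[-0.0005,-0.0005,0.003],[0,0,0],-1],[[-0.0005,-0.0005,0.003],[0,0,0],-1]]'
```

```text
time: 20.68
tool_pos: [499.0, 252.1, 176.8]
tcp_rot: [-171.6, 88.8, 135.7]
ft_force: [5.5, 1.7, 2.9]
finger_gap: 42.3
```

```bash
python3 -m jog '[[[0.0004,0.0002,0],[0,0,0],-1],[[0.0004,0.0002,0],[0,0,0],0.1],[[0.0004,0.0002,0],[0,0,0],0.3],[[0.0004,0.0002,0],[0,0,0],0.7],[[0.0004,0.0002,0],[0,0,0],1]]'
python3 -m jog '[[[0,0,0],[0,0,0],1],[[0,0,0],[0,0,0],1],[[0,0,0],[0,0,0],1],[[0,0,0],[0,0,0],1]]'
python3 -c "
from corr import *
look('d1',350,180,88,80)"
```

```text
time: 21.1
tool_pos: [496.9, 251.3, 174.6]
tcp_rot: [-156.6, 88.6, 150.7]
ft_force: [-0.2, 0.4, -0.1]
finger_gap: 77.5
time: 21.43
tool_pos: [497.4, 251.5, 175.2]
tcp_rot: [-158.9, 88.6, 148.4]
ft_force: [0.9, 0.6, 0.7]
finger_gap: 85.1
```

View pics/d1z.png

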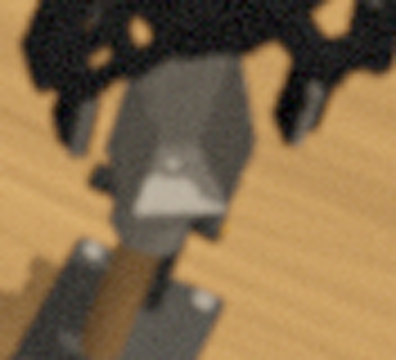

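```bash
python3 -m jog '[[[0,0,0.01],[0,0,0],1],[[0,0,0.025],[0,0,0],1],[[0,0,0.045],[0,0,0],1],[[0,0,0.07],[0,0,0],1],[[0,0,0.1],[0,0,0],1]]'
python3 -m jog '[[[-0.02,-0.02,0.03],[0,0,0],1],[[-0.03,-0.055,0.05],[0,0,0],1],[[-0.03,-0.09,0.07],[0,0,0],1],[[-0.03,-0.125,0.08],[0,0,0],1],[[-0.03,-0.16,0.08],[0,0,0],1]]'
python3 -m jog '[[[0,-0.035,0],[0,0,0],1],[[0,-0.07,0],[0,0,0],1],[[0,-0.105,0],[0,0,0],1],[[0,-0.105,0],[0,0,0],1]]'
python3 - <<'E'
from h import *
s=vision.snapshot("scene");t2=vision.snapshot("top")
cv2.imwrite("pics/s9.png",s[...,::-1]);cv2.imwrite("pics/t9.png",t2[...,::-1])
o=np.hstack([cv2.resize(s[170:270,345:425],None,fx=5,fy=5,interpolation=2),cv2.resize(t2[180:280,90:170],None,fx=5,fy=5,interpolation=2)])
cv2.imwrite("pics/e9.png",o[...,::-1])
E
```

```text
time: 21.9
tool_pos: [496.7, 251.1, 275.6]
tcp_rot: [-154.9, 88.6, 152.4]
ft_force: [0.2, 0.4, 0.6]
finger_gap: 85.5
time: 22.32
tool_pos: [468.0, 90.3, 360.0]
tcp_rot: [-171.2, 88.9, 136.1]
ft_force: [0.5, -0.1, 0.2]
finger_gap: 85.3
time: 22.65
tool_pos: [467.2, -18.7, 356.2]
tcp_rot: [-154.5, 88.8, 152.5]
ft_force: [1.9, 1.2, -0.4]
finger_gap: 85.2
```

View pics/e9.png

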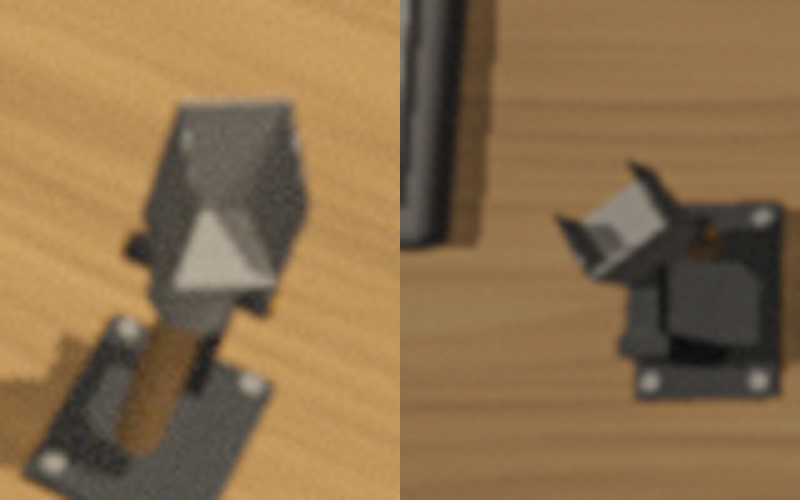

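View pics/s9.png

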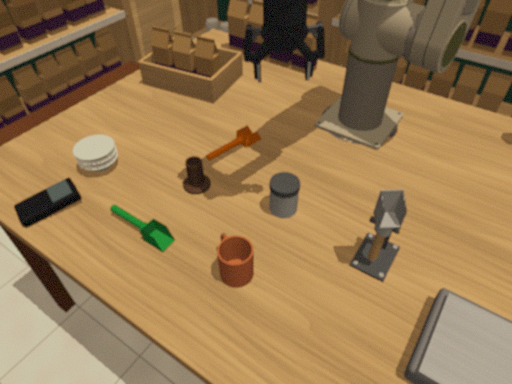

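Run:
```python
from h import *
a=cv2.imread('pics/c7.png',0).astype(np.float32);b=cv2.imread('pics/s9.png',0).astype(np.float32)
for (x,y,w,h) in ((372,232,16,28),(380,217,22,16)):
    print(cv2.phaseCorrelate(a[y:y+h,x:x+w],b[y:y+h,x:x+w],cv2.createHanningWindow((w,h),cv2.CV_32F)))
c=np.array([500.2,252.9])
for z in (30,32,34): # lowest image point of butt disc (r 9)
    print(z,max([S.proj([c[0]+9*np.cos(t),c[1]+9*np.sin(t),z]) for t in np.linspace(0,6.28,60)],key=lambda q:q[1]))
im=cv2.imread('pics/s9.png'); print(im[252:268,371,2],im[252:268,372,2],im[252:268,373,2])
t=cv2.imread('pics/t9.png'); t0=cv2.imread('pics/top0.png'); d=cv2.absdiff(t,t0).max(2)
for n,(x,y) in dict(tin=(242,243),mug=(238,163),pot=(327,224)).items(): print(n,d[y-18:y+18,x-18:x+18].mean(),(d[y-18:y+18,x-18:x+18]>40).sum())
o=np.hstack([cv2.resize(t[195:255,295:365],None,fx=5,fy=5),cv2.resize(im[225:275,355:405],None,fx=6,fy=6,interpolation=2)]);cv2.imwrite('pics/e10.png',o)
```

```text
((-0.4677267644236256, -0.06162651373971606), 1.1504874656597772)
((0.5234559483579044, -0.8255315928459304), 0.9127997116496166)
30 [374.0057 260.0443]
32 [374.1971 259.5137]
34 [374.3892 258.9814]
[ 94 102 101  97 104 102 107 108  95  81  78  76  85  87  86  88] [103 109 104 106 112 108 112 111 109  89  83  83  87  87  83  79] [102 106 111 113 110 115 120 114 110  95  85  88  85  86  81  86]
tin 23.709104938271604 234
mug 25.640432098765434 364
pot 27.86033950617284 447
```

View pics/e10.png

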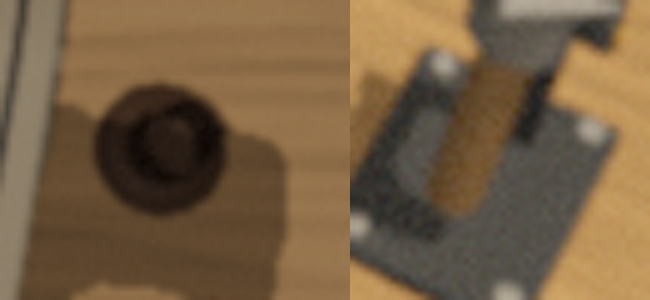

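Run:
```python
from h import *
for n in('c7','d1','s9'):
    g=cv2.imread(f'pics/{n}.png')[...,2].astype(float)
    print(n,'plate',g[220:234,384:394].mean(1).round(),'butt',g[255:266,370:376].mean(1).round())
    print('  head L/R row 224',g[224,370:384].round(),g[224,394:406].round())
    print('  handle row 250',g[250,370:392])
```

```text
c7 plate [147. 167. 176. 182. 183. 184. 180. 158. 121.  92.  91. 103. 118. 130.] butt [107. 112. 113. 114. 108.  94.  81.  76.  78.  81.  87.]
  head L/R row 224 [203. 205. 197. 190. 155. 107.  80.  78.  77. 102. 138. 173. 184. 185.] [160. 139. 133. 132. 126. 108. 108. 149. 187. 201. 203. 202.]
  handle row 250 [ 95.  93.  98. 103. 109. 113. 122. 124. 123. 122. 112.  98.  92.  89.
  87.  92.  91.  90.  92.  90.  88.  92.]
d1 plate [173. 181. 184. 186. 186. 184. 175. 144. 107.  92.  91. 106. 123. 132.] butt [116. 118. 118. 120. 117. 107.  93.  84.  87.  89.  91.]
  head L/R row 224 [205. 204. 201. 190. 157. 108.  81.  78.  87.  96. 136. 171. 185. 187.] [175. 165. 154. 142. 128. 113. 109. 149. 185. 200. 203. 201.]
  handle row 250 [ 97.  99. 100. 108. 117. 122. 124. 127. 123. 118. 102.  93.  89.  86.
  86.  89.  94.  86.  92.  91.  86.  93.]
s9 plate [168. 172. 176. 177. 177. 176. 165. 136. 102.  85.  87.  99. 113. 124.] butt [108. 111. 109. 114. 110. 100.  85.  80.  80.  82.  86.]
  head L/R row 224 [197. 194. 191. 183. 150.  99.  78.  77.  70.  93. 126. 158. 177. 180.] [169. 154. 146. 132. 125. 110. 101. 140. 175. 193. 195. 193.]
  handle row 250 [ 87.  95.  97. 103. 109. 113. 116. 117. 118. 113. 101.  84.  85.  84.
  81.  82.  83.  80.  87.  82.  85.  88.]
```

Run:
```python
from h import *
from bench import order
g=np.mean([vision.snapshot("scene")[...,0].astype(float) for _ in range(3)],0)
print('plate',g[224:231,384:394].mean(1).round(),'butt',g[255:266,370:376].mean(1).round())
q=r.sense();print(q['time'],q['ft_force'],q['qd'].round(2))
print(order.hand_in())
```

```text
plate [177. 177. 164. 137. 102.  84.  86.] butt [109. 110. 112. 114. 109. 100.  85.  79.  81.  83.  85.]
22.9 [ 0.2544  0.4394 -0.4118] [ 0.72  0.12  0.07 -0.06 -0.1  -0.14]
the job is handed in; nothing more can be done
None
```

I put the grey tea scoop in its holder, let go of it, moved the arm clear and handed the job in at about 23 s. No verdict was reported.

**How it went in:** I measured how the scoop sat in the hand at several yaw angles and turned it to vertical. It went down through the collar with light contact. The pads began to resist at tool height 183 mm and took up to about 18 N. At 176.6 mm it stopped moving while the reading rose to 23 N, about 26 N with the scoop's weight, so I took the plate to be on the rim. That last push was a little above the suggested 15 to 20 N and well under the 60 N limit.

**Last checks:**
- **Scoop:** It stayed down after release, did not move between the last pictures, and the wrist force was about zero. The butt's lower edge is at about row 260.6, against 260.0 expected at home.
- **Small disagreement:** On release the arm sprang aside about 2 mm and the scoop shifted slightly. I estimate 0.015 rad of tilt and up to 0.8 mm of lift at the plate. Both are within the limits, but the camera cannot resolve them well.
- **Pot, tin and mug:** The pot is upright in its place, and the tin and mug look unmoved in the scene picture. The pixel comparison with the first top picture did show differences around all three. The arm's shadow now falls there, so it proved nothing either way.

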